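# Seat the rice chart card and hold the clip open over it

## Task

The rice chart card was taken out of its wooden stand for wiping: put it back, its foot in the stand's recess and pressed down until flush, and let go of it. Then squeeze the spring clip off the rim of the open container and hold it upright and wide open astride the middle of the card's top edge, jaw tips a centimetre or two below the edge and the clip not touching the card anywhere. Finish like that, still squeezing the clip, so that I can slip today's note in beside the card; do not shove the container, the cups, the dish or the whisk about.

Things in the scene. Friction and masses are not known exactly. Their poses are not given: they have to be found in the camera images.
- stand: Card stand: wooden block fixed to the counter, 70 (its x) x 110 (its y) x 24 mm high, with one recess in the middle of its top. Origin at the centre of its underside, z up.
- recess (a point): Centre of the recess's mouth, level with the stand's top (24 mm above the counter). The recess is 28 mm (stand's x) x 64 mm (stand's y), 14 mm deep, with a 2 mm chamfer; axes as the stand's. With the card fully home its foot's top is level with the stand's top.
- card: Rice chart card, loose, 0.12 kg: stiff white card 4 mm thick (its x), 56 mm wide (y), rising 80 mm from the middle of a pale wooden foot 24 (x) x 60 (y) x 14 mm high. Stands on its foot on the counter at first. Origin: centre of the foot's underside, z up; 94 mm high in all. Can be taken from above by the card's two side edges. Fits the recess either way round, 2 mm to spare each side.
- card_top (a point): Middle of the card's top edge, 94 mm above the foot's underside; axes as the card's (x through the thickness, y along the edge).
- tub: Open container of the stacking set, loose, about 0.22 kg, white plastic, empty: 120 (its x) x 92 (its y) x 55 mm high, walls 3 mm thick. Origin at the centre of its underside. The clip is parked on its -x wall.
- clip: Grey spring clip, clothes-peg kind, 45 g, 30 mm wide. Origin on its hinge pin; z up along the handles, x the way jaws and handles move, y along the pin. Parked astride the container's -x wall, jaws down, its 10 mm spring barrel on the rim: origin 60 mm above the counter, clip x along container x, up to 20 mm to either side of the wall's middle.
- clip_handles (a point): Midway between the clip's two handles, 24 mm above the pin. The handles start at the pin; parked, they flare apart to 42 mm over their outer faces at their tops, 32 mm above the pin. Squeezed to their hard stop they stand parallel, 23 mm over the outer faces, tops 36 mm above the pin. Each takes about 3 N at first, 10 N fully squeezed; the spring shuts the clip when let go.
- clip_tips (a point): Midway between the jaw tips, 36 mm below the pin (tips at this height when wide open, 2 mm lower when shut); axes as the clip's. Wide open, the jaws gape 24 mm at the tips, 16 mm at 13 mm above them; the barrel's underside in the throat is 31 mm above this point.
- clip_lever (a joint): How far each handle (and jaw) is swung: 0 as parked on the 3 mm wall, -0.04 quite shut, 0.28 rad fully squeezed with the jaws gaping 24 mm. Both levers move alike.
- teacup: White porcelain teacup, 80 mm across the rim, 58 mm high. Bystander. Origin at the centre of its underside.
- rice_measure: Clear plastic rice measuring cup, 72 mm across, 68 mm high. Bystander. Origin at the centre of its underside.
- sauce_dish: Small blue dish, 90 mm across, 18 mm high. Bystander. Origin at the centre of its underside.
- whisk: Stainless steel mini whisk lying along its x, about 180 mm long, 26 mm high. Bystander. Origin on the counter under the middle of its length.
Not all that is in view belongs to the job. What is shaped like the stand but green or orange is not meant.

How it is judged:
By the outcome, as a careful person would: the job done as asked, in the order asked, and still so for the second after the job is handed in, while the arm keeps its last pose, push and grip.
It also fails if it takes over 51 s, if anything falls off the work surface, if the arm or the gripper's body presses on something with over 40 N, if the wrist force passes 120 N, or if a joint passes its speed limit or range.

## Robot

A 6-joint arm with a two-finger parallel gripper is mounted at the origin on the work surface. World frame = base frame: x ahead of the robot, y to its left, z up, the work surface at z = 0. Lengths are in m, angles in rad, forces in N, time in s.
With the tool pointing down it reaches from about 0.4 to 0.825 m from the base axis. Payload 7 kg.
Tool frame: the origin (TCP) lies at the very end of the fingers, on their centre line; the grasp point (between the pads) lies arm.grip_point_offset behind it (arm.grip_point_offset is the distance from the TCP to the grasp point, in m); z points along the fingers, y is the line along which they close (so a half turn about z gives the same grasp; the last joint's range is limited). The gripper opens to 88 mm and grips with 3 to 60 N. Pads are 19 mm wide; open, the fingers measure 130 mm over their backs; the gripper's body (78 mm by 193 mm) begins 47 mm behind the grasp point.
Start: joints at [1.534, 0.359, 0.012, 0, -1.224, -0.288], TCP at [0.215, 0.64, 0.194] pointing down, gripper open.
Joint ranges: [-3.07, 3.07], [-1.43, 2.12], [-1.02, 1.25], [-3.03, 1.67], [-3.05, -0], [-3.03, 3.03]. Speed limits (rad/s): [2.39, 2.39, 3.01, 3.14, 3.14, 3.14].

## Interface

Orientations are given as [roll, pitch, yaw] about the fixed x, y, z axes, in that order (R = Rz(yaw) Ry(pitch) Rx(roll)).
In Python, from station import arm gives the robot as it stands.
- The arm moves only by the shell command python3 -m crank 'ROWS' [OPENING] [FORCE]. ROWS is JSON, a list of rows, each an object of numbers: "dx", "dy", "dz": the shift along the tool's x, y, z in cm; "wx", "wy", "wz": the turn, a rotation vector about the tool's x, y, z in degrees. A call has exactly 10 rows; each row is the pose to reach, as a shift and turn from the pose commanded when the call began, along the tool's axes at that moment; what a row does not reach only later rows make up. A row lasts 1/8 s, in which the tool goes at most 62.5 mm and 10.7 degrees, less where a joint would pass 70% of its speed; a pose out of reach is approached as far as the arm can. A call with a gripper value outside its range is refused whole. OPENING is the finger opening in cm, from 0 to 8.76, set as the call begins (- or left out, the last holds). The fingers move at their own pace and stop on an object; FORCE is the grip in N (left out, the last holds). Time passes only in rows, so rows that repeat a pose let the fingers close, or fill a call up. It gives the time, the measured TCP pose, the force, the opening and the grip force at its end, in the units of the state.
- arm.get_state(): the state, without advancing time (a new reading comes with each control period).
- arm.grab_frame(name): name is "scene" or "top"; returns the picture (480x640x3 uint8, red, green, blue); there is no depth.
- arm.calibration(name): a dict with "fx", "fy", "cx", "cy" (pixels), "world_from_camera" (4x4, takes a point from camera to world coordinates). Camera axes: x right, y down, z forward; pixel columns grow to the right and rows downward; lengths in m; the calibration is good to about 2 mm. A picture is of the moment at which its call begins. calibration takes no time and is no camera call.
- arm.job_done(): hands the job in; it is judged then, once.
Trained networks look in the newest picture that a camera, given by its name, has taken for a name from the list of things; names that differ only in an ending like _2 or _b are one class to them, and where a whole thing is asked for, a point or a joint stands for the part that bears it (a point fixed in the world has none). Each returns a list of dicts, best first, with "confidence" (0 to 1); they miss things now and then, are a little off and sometimes report something else, mostly with a low value. They report only what shows in the picture. A call takes as long as a camera call. They do not tell look-alikes from the thing itself.
- arm.find_in(camera, query): "centre" ([x, y, z] in m, in world coordinates, good to about 4 mm: the middle of the surface that is visible of it).
- arm.masks_of(camera, query): "pixels" (480x640 bool, what is visible of it).
- arm.mark_of(camera, query): "centre" ([x, y, z] in m, in world coordinates, good to about 4 mm: a listed point, or the origin of a listed thing).
The state is a dict: "t": time; "q": joint angles; "qd": joint speeds; "joint_efforts": joint torques, N m; "eef_pos": TCP position; "ee_rot": TCP orientation; "force": force on the tool from outside, world axes, zero at the start; "moment": the same for the moment, N m; "width": finger opening in m; "gripper_force": force on a finger pad.
Only numpy, scipy, OpenCV 4.12 (cv2) and the standard library are available. Lean on these libraries where they do the work, as an engineer would, in place of code of your own. Each camera call takes 0.05 s, during which the arm holds its last target. There are 200 camera calls.

## Working session

There is one attempt and no reset: what is moved stays moved. The work goes in short steps, Python scripts to look and compute and a shell command to move; the robot and the scene stay as the last step left them, time stands still between calls to the robot, and variables do not carry over. Pictures are saved under pics/ and viewed, at most 10 in all, crops included, and the job is handed in when it is done.

```bash
ls; mkdir -p pics; cat > h.py <<'E'
from station import arm
import numpy as np, cv2
from scipy.spatial.transform import Rotation as R
def save(n,f,crop=None,s=1):
    im=arm.grab_frame(n)[:,:,::-1]
    if crop: a,b,c,d=crop; im=im[b:d,a:c]
    cv2.imwrite(f,cv2.resize(np.ascontiguousarray(im),None,fx=s,fy=s,interpolation=cv2.INTER_CUBIC)); 
def proj(n,p):
    c=arm.calibration(n);T=np.linalg.inv(np.array(c["world_from_camera"]));q=T[:3,:3]@np.array(p)+T[:3,3]
    return np.array([c["fx"]*q[0]/q[2]+c["cx"],c["fy"]*q[1]/q[2]+c["cy"]])
def unproj(n,uv,z):
    c=arm.calibration(n);T=np.array(c["world_from_camera"]);uv=np.atleast_2d(uv).astype(float)
    d=np.c_[(uv[:,0]-c["cx"])/c["fx"],(uv[:,1]-c["cy"])/c["fy"],np.ones(len(uv))]@T[:3,:3].T
    return T[:3,3]+d*((z-T[2,3])/d[:,2])[:,None]
E
python3 - <<'E'
from h import *
save("scene","pics/s0.png"); save("top","pics/t0.png")
s=arm.get_state(); print(s["t"],s["eef_pos"],s["ee_rot"],s["width"],arm.grip_point_offset)
for n in("scene","top"):
    c=arm.calibration(n);print(n,c["fx"],np.round(c["world_from_camera"],3).tolist())
    for q in("stand","recess","card","card_top","tub","clip","clip_handles","clip_tips","teacup","rice_measure","sauce_dish","whisk"):
        print(n,q,[(np.round(d["centre"],3).tolist(),round(d["confidence"],2),proj(n,d["centre"]).round().tolist()) for d in arm.mark_of(n,q)[:4]])
print(arm.get_state()["t"])
E
```

```text
pics
0.1 [0.21527985 0.63923603 0.19312507] [ 3.14011544e+00 -1.52153610e-04 -3.24894758e-01] 0.08752077569291813 0.0188
scene 461.0659766633605 [[0.284, 0.67, -0.686, 1.158], [0.959, -0.193, 0.209, -0.172], [0.007, -0.717, -0.697, 0.683], [0.0, 0.0, 0.0, 1.0]]
scene stand [([0.337, -0.025, -0.003], 0.97, [281.0, 203.0]), ([0.288, 0.265, -0.002], 0.93, [388.0, 170.0]), ([0.694, 0.001, 0.001], 0.87, [338.0, 320.0]), ([0.856, 0.03, 0.0], 0.68, [387.0, 397.0])]
scene recess [([0.851, 0.031, 0.022], 0.97, [389.0, 388.0]), ([0.534, 0.026, 0.021], 0.94, [326.0, 249.0]), ([0.696, -0.003, 0.025], 0.93, [337.0, 313.0]), ([0.285, 0.266, 0.024], 0.77, [389.0, 161.0])]
scene card [([0.46, -0.285, -0.0], 0.79, [168.0, 262.0])]
scene card_top [([0.461, -0.286, 0.1], 0.91, [156.0, 225.0])]
scene tub [([0.497, 0.333, 0.004], 0.79, [453.0, 216.0])]
scene clip []
scene clip_handles [([0.442, 0.326, 0.082], 0.89, [445.0, 174.0]), ([0.5, 0.33, 0.003], 0.7, [452.0, 217.0]), ([0.446, 0.324, 0.024], 0.3, [440.0, 196.0])]
scene clip_tips [([0.446, 0.325, 0.023], 0.66, [440.0, 196.0])]
scene teacup [([0.675,
[... 920 characters left out ...]
, 0.003], 0.59, [175.0, 279.0])]
top clip [([0.445, 0.322, 0.061], 0.8, [167.0, 307.0])]
top clip_handles [([0.446, 0.322, 0.084], 0.55, [163.0, 306.0])]
top clip_tips [([0.445, 0.324, 0.024], 0.78, [172.0, 307.0])]
top teacup [([0.677, 0.158, 0.0], 0.79, [255.0, 204.0]), ([0.456, -0.281, -0.0], 0.6, [456.0, 306.0])]
top rice_measure [([0.692, -0.174, -0.001], 0.69, [404.0, 199.0]), ([0.461, -0.284, 0.096], 0.28, [470.0, 302.0]), ([0.675, 0.158, 0.001], 0.23, [255.0, 205.0])]
top sauce_dish [([0.419, 0.14, 0.002], 0.82, [259.0, 321.0]), ([0.687, -0.173, 0.002], 0.47, [404.0, 201.0]), ([0.448, 0.321, 0.084], 0.35, [164.0, 305.0])]
top whisk [([0.411, -0.138, 0.002], 0.68, [389.0, 327.0])]
1.3
```

View pics/s0.png

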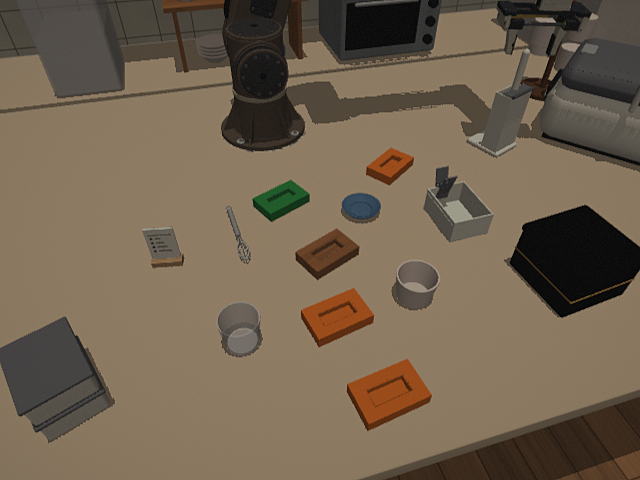

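View pics/t0.png

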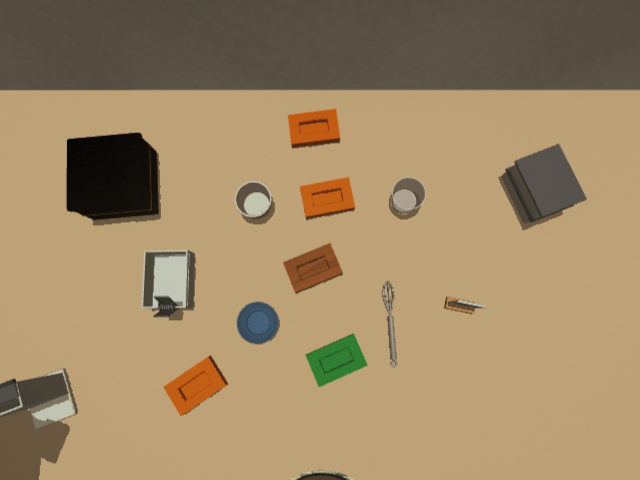

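The scene image shows a brown stand at (327,253). Its look-alikes are green at (281,200) and orange at (390,165), (338,316) and (389,393). In the top image they are brown (313,268), green (336,360), orange (195,385), (327,197) and (314,128). I choose the brown wooden one. The card is at scene (163,247) and the clip at scene (445,182), on the tub's near-robot wall. Next I fit exact poses to the silhouettes.

```bash
cat > fit.py <<'E'
from h import *
from scipy.optimize import minimize
def box(lx,ly,z0,z1,dx=0): return np.array([[dx+sx*lx/2,sy*ly/2,z] for sx in(-1,1) for sy in(-1,1) for z in(z0,z1)])
SH={"stand":[box(.07,.11,0,.024)],"card":[box(.024,.06,0,.014),box(.004,.056,.014,.094)],"tub":[box(.12,.092,0,.055)]}
def render(n,parts,x,y,yaw,z=0,S=4):
    im=np.zeros((480*S,640*S),np.uint8)
    c,s=np.cos(yaw),np.sin(yaw)
    for P in parts:
        W=P@np.array([[c,s,0],[-s,c,0],[0,0,1]])+[x,y,z]
        uv=np.array([proj(n,w) for w in W])
        cv2.fillConvexPoly(im,cv2.convexHull(np.round((uv+.5)*S-.5).astype(np.int32)),255)
    return cv2.resize(im,(640,480),interpolation=cv2.INTER_AREA)/255.
def mask(n,q,near):
    best=None
    for m in arm.masks_of(n,q):
        v,u=np.nonzero(m["pixels"]); d=np.hypot(u.mean()-near[0],v.mean()-near[1])
        if d<25 and (best is None or m["confidence"]>best[1]): best=(m["pixels"],m["confidence"])
    return best and best[0]
def fit(q,x0,cams=("scene","top"),grab=True,z=0):
    M={}
    for n in cams:
        if grab: arm.grab_frame(n)
        m=mask(n,q,proj(n,[x0[0],x0[1],z+.02]))
        if m is not None: M[n]=m
    def cost(p,ns): return sum(np.abs(render(n,SH[q],p[0]/100,p[1]/100,p[2]*.1,z)-M[n]).sum()/M[n].sum() for n in ns)
    out={}
    for ns in [[n] for n in M]+([list(M)] if len(M)>1 else []):
        best=None
        for a in (np.arange(-1.5,1.5,.3) if x0[2] is None else [x0[2]]):
            c=cost([x0[0]*100,x0[1]*100,a*10],ns)
            if best is None or c<best[0]: best=(c,a)
        s0=[x0[0]*100,x0[1]*100,best[1]*10]
        r=minimize(cost,s0,(ns,),method="Nelder-Mead",options=dict(initial_simplex=[s0]+[[s0[j]+(1 if i==j else 0) for j in range(3)] for i in range(3)],xatol=.01,fatol=1e-4))
        out["+".join(ns)]=(r.x[0]/100,r.x[1]/100,r.x[2]*.1,r.fun)
        print(q,ns,np.round(out["+".join(ns)],4))
    return out
E
python3 - <<'E'
from fit import *
fit("stand",(.535,.025,None)); fit("card",(.46,-.285,None)); fit("tub",(.502,.33,None))
a=arm.grab_frame("top");b=arm.grab_frame("scene")
t=lambda im,c:cv2.resize(im[c[1]:c[3],c[0]:c[2],::-1],(390,290),interpolation=cv2.INTER_CUBIC)
cv2.imwrite("pics/c1.png",np.vstack([np.hstack([t(a,(435,280,515,340)),t(a,(130,240,210,330))]),np.hstack([t(a,(273,238,353,298)),t(b,(415,155,505,245))])]))
print(arm.get_state()["t"])
E
```

```text
stand ['scene'] [0.5356 0.0272 0.3958 0.0311]
stand ['top'] [0.5334 0.0257 0.3936 0.0422]
stand ['scene', 'top'] [0.5339 0.0267 0.3957 0.1026]
card ['scene'] [ 0.4611 -0.2851 -0.2636  0.0434]
card ['top'] [ 0.4583 -0.287  -0.1979  0.0691]Traceback (most recent call last):
  File "<stdin>", line 2, in <module>
  File "fit.py", line 33, in fit
    r=minimize(cost,s0,(ns,),method="Nelder-Mead",options=dict(initial_simplex=[s0]+[[s0[j]+(1 if i==j else 0) for j in range(3)] for i in range(3)],xatol=.01,fatol=1e-4))
    res = _minimize_neldermead(fun, x0, args, callback, bounds=bounds,
                               **options)
    fsim[k] = func(sim[k])
              ~~~~^^^^^^^^
    fx = function(np.copy(x), *(wrapper_args + args))
  File "fit.py", line 25, in cost
    def cost(p,ns): return sum(np.abs(render(n,SH[q],p[0]/100,p[1]/100,p[2]*.1,z)-M[n]).sum()/M[n].sum() for n in ns)
                           ~~~^^^^^^^^^^^^^^^^^^^^^^^^^^^^^^^^^^^^^^^^^^^^^^^^^^^^^^^^^^^^^^^^^^^^^^^^^^^^^^^^^^^^^^^
  File "fit.py", line 25, in <genexpr>
    def cost(p,ns): return sum(np.abs(render(n,SH[q],p[0]/100,p[1]/100,p[2]*.1,z)-M[n]).sum()/M[n].sum() for n in ns)
                                      ~~~~~~^^^^^^^^^^^^^^^^^^^^^^^^^^^^^^^^^^^^^
  File "fit.py", line 10, in render
    uv=np.array([proj(n,w) for w in W])
                 ~~~~^^^^^
  File "h.py", line 9, in proj
    c=arm.calibration(n);T=np.linalg.inv(np.array(c["world_from_camera"]));q=T[:3,:3]@np.array(p)+T[:3,3]
ValueError: time passes only in moves, steps and waits
```

```bash
python3 - <<'E'
s=open('h.py').read().replace('def save','_C={}\ndef cal(n):\n    if n not in _C: _C[n]=arm.calibration(n)\n    return _C[n]\ndef save',1).replace('c=arm.calibration(n)','c=cal(n)')
open('h.py','w').write(s)
E
python3 - <<'E'
from fit import *
fit("card",(.46,-.286,-.22)); fit("tub",(.502,.33,None))
a=arm.grab_frame("top");b=arm.grab_frame("scene")
t=lambda im,c:cv2.resize(im[c[1]:c[3],c[0]:c[2],::-1],(390,290),interpolation=cv2.INTER_CUBIC)
cv2.imwrite("pics/c1.png",np.vstack([np.hstack([t(a,(435,280,515,340)),t(a,(130,240,210,330))]),np.hstack([t(a,(273,238,353,298)),t(b,(415,155,505,245))])]))
print(arm.get_state()["t"])
E
```

```text
card ['scene'] [ 0.4607 -0.2852 -0.2342  0.0463]
card ['top'] [ 0.4583 -0.2868 -0.1968  0.0747]
card ['scene', 'top'] [ 0.4586 -0.2857 -0.2068  0.1607]
tub ['scene'] [0.505  0.3342 0.0332 0.0858]
tub ['top'] [ 0.4919  0.336   1.2751 19.2632]
tub ['scene', 'top'] [ 0.4936  0.3351  1.2924 19.6087]
2.2
```

View pics/c1.png

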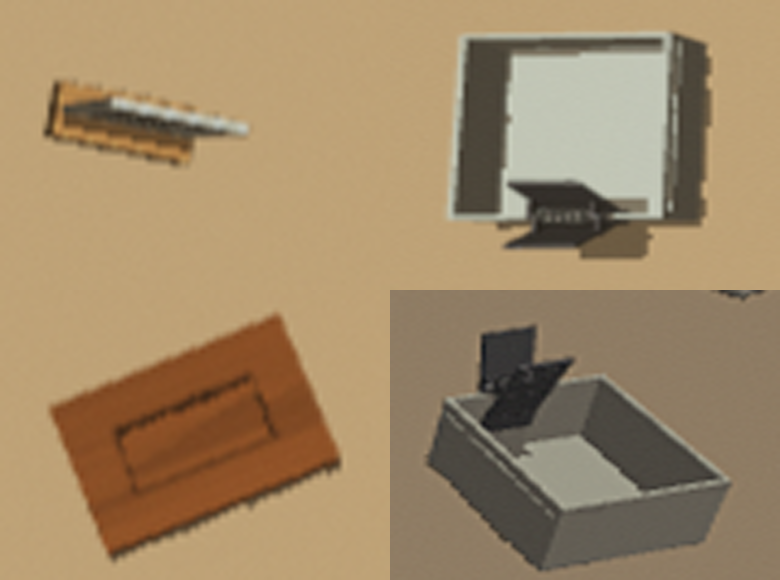

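The crop confirms the plain brown stand, the card leaning away in perspective from its foot, and the clip astride the tub's -x wall near its middle. The two cameras differ by a constant offset of about 2 mm, so I use their mean: card (0.4597,-0.286) yaw -0.21, stand (0.5345,0.0264) yaw 0.395.

```bash
cat > go.py <<'E'
import sys
from h import *
def rows(*targets):
    s=arm.get_state(); r=s["ee_rot"]; Rt=R.from_euler("xyz",r); p=np.array(s["eef_pos"])
    for t in targets:
        d=Rt.inv().apply(np.array(t[:3])-p)*100
        w=(Rt.inv()*R.from_euler("xyz",[np.pi,0,t[3]])).as_rotvec(degrees=True)
        print("d",d.round(2),"w",w.round(1),"yaw now",round(r[2],3))
if __name__=="__main__": rows(*[list(map(float,a.split(","))) for a in sys.argv[1:]])
E
python3 go.py .52,.3,.19,-.3 .4597,-.286,.16,-.21 .4597,-.286,.045,-.21
```

```text
d [39.71 22.47  0.4 ] w [ 0.  -0.  -1.4] yaw now -0.325
d [52.69 79.93  3.4 ] w [ 0.  -0.  -6.6] yaw now -0.325
d [52.69 79.93 14.9 ] w [ 0.  -0.  -6.6] yaw now -0.325
```

```bash
python3 -m crank '[{"dx":39.7,"dy":22.5,"dz":0.4},{"dx":39.7,"dy":22.5,"dz":0.4},{"dx":39.7,"dy":22.5,"dz":0.4},{"dx":39.7,"dy":22.5,"dz":0.4},{"dx":39.7,"dy":22.5,"dz":0.4},{"dx":39.7,"dy":22.5,"dz":0.4},{"dx":52.7,"dy":79.9,"dz":3.4,"wz":-6.6},{"dx":52.7,"dy":79.9,"dz":3.4,"wz":-6.6},{"dx":52.7,"dy":79.9,"dz":3.4,"wz":-6.6},{"dx":52.7,"dy":79.9,"dz":3.4,"wz":-6.6}]' 8.7 && python3 go.py .4597,-.286,.16,-.21 .4597,-.286,.045,-.21
```

```text
$[0]: bad value
```

```bash
python3 -m crank '[{"dx":39.7,"dy":22.5,"dz":0.4,"wx":0,"wy":0,"wz":0},{"dx":39.7,"dy":22.5,"dz":0.4,"wx":0,"wy":0,"wz":0},{"dx":39.7,"dy":22.5,"dz":0.4,"wx":0,"wy":0,"wz":0},{"dx":39.7,"dy":22.5,"dz":0.4,"wx":0,"wy":0,"wz":0},{"dx":39.7,"dy":22.5,"dz":0.4,"wx":0,"wy":0,"wz":0},{"dx":39.7,"dy":22.5,"dz":0.4,"wx":0,"wy":0,"wz":0},{"dx":52.7,"dy":79.9,"dz":3.4,"wx":0,"wy":0,"wz":-6.6},{"dx":52.7,"dy":79.9,"dz":3.4,"wx":0,"wy":0,"wz":-6.6},{"dx":52.7,"dy":79.9,"dz":3.4,"wx":0,"wy":0,"wz":-6.6},{"dx":52.7,"dy":79.9,"dz":3.4,"wx":0,"wy":0,"wz":-6.6}]' 8.7 && python3 go.py .4597,-.286,.16,-.21 .4597,-.286,.045,-.21
```

```text
t: 3.45
eef_pos: [0.4631, 0.1088, 0.1791]
ee_rot: [-3.141, -0.001, -0.209]
force: [1.1, -0.3, -0.3]
width: 0.0872
gripper_force: 0.0
d [ 7.86 38.69  1.89] w [-0. -0.  0.] yaw now -0.209
d [ 7.85 38.7  13.39] w [-0. -0.  0.] yaw now -0.209
```

```bash
python3 -m crank '[{"dx":7.9,"dy":38.0,"dz":1.9,"wx":0,"wy":0,"wz":0},{"dx":7.9,"dy":38.0,"dz":1.9,"wx":0,"wy":0,"wz":0},{"dx":7.9,"dy":38.0,"dz":1.9,"wx":0,"wy":0,"wz":0},{"dx":7.9,"dy":38.0,"dz":1.9,"wx":0,"wy":0,"wz":0},{"dx":7.9,"dy":38.0,"dz":1.9,"wx":0,"wy":0,"wz":0},{"dx":7.9,"dy":38.0,"dz":1.9,"wx":0,"wy":0,"wz":0},{"dx":7.9,"dy":38.0,"dz":1.9,"wx":0,"wy":0,"wz":0},{"dx":7.9,"dy":38.0,"dz":1.9,"wx":0,"wy":0,"wz":0},{"dx":7.9,"dy":38.0,"dz":1.9,"wx":0,"wy":0,"wz":0},{"dx":7.9,"dy":38.0,"dz":1.9,"wx":0,"wy":0,"wz":0}]' && python3 go.py .4597,-.286,.16,-.21 .4597,-.286,.045,-.21
```

```text
t: 4.7
eef_pos: [0.4619, -0.2763, 0.1602]
ee_rot: [-3.142, -0.001, -0.208]
force: [-0.2, 0.3, -0.9]
width: 0.0868
gripper_force: 0.0
d [-0.02  0.99  0.02] w [-0.  -0.   0.1] yaw now -0.208
d [-0.03  0.99 11.52] w [-0.  -0.   0.1] yaw now -0.208
```

```bash
python3 -m crank '[{"dx":0,"dy":1.0,"dz":2,"wx":0,"wy":0,"wz":0},{"dx":0,"dy":1.0,"dz":5,"wx":0,"wy":0,"wz":0},{"dx":0,"dy":1.0,"dz":8,"wx":0,"wy":0,"wz":0},{"dx":0,"dy":1.0,"dz":10,"wx":0,"wy":0,"wz":0},{"dx":0,"dy":1.0,"dz":11,"wx":0,"wy":0,"wz":0},{"dx":0,"dy":1.0,"dz":11.5,"wx":0,"wy":0,"wz":0},{"dx":0,"dy":1.0,"dz":11.5,"wx":0,"wy":0,"wz":0},{"dx":0,"dy":1.0,"dz":11.5,"wx":0,"wy":0,"wz":0},{"dx":0,"dy":1.0,"dz":11.5,"wx":0,"wy":0,"wz":0},{"dx":0,"dy":1.0,"dz":11.5,"wx":0,"wy":0,"wz":0}]' && python3 -m crank '[{"dx":0,"dy":0,"dz":0,"wx":0,"wy":0,"wz":0},{"dx":0,"dy":0,"dz":0,"wx":0,"wy":0,"wz":0},{"dx":0,"dy":0,"dz":0,"wx":0,"wy":0,"wz":0},{"dx":0,"dy":0,"dz":0,"wx":0,"wy":0,"wz":0},{"dx":0,"dy":0,"dz":0,"wx":0,"wy":0,"wz":0},{"dx":0,"dy":0,"dz":0,"wx":0,"wy":0,"wz":0},{"dx":0,"dy":0,"dz":0,"wx":0,"wy":0,"wz":0},{"dx":0,"dy":0,"dz":0,"wx":0,"wy":0,"wz":0},{"dx":0,"dy":0,"dz":0,"wx":0,"wy":0,"wz":0},{"dx":0,"dy":0,"dz":0,"wx":0,"wy":0,"wz":0}]' 5.0 20 && python3 go.py .5345,.0264,.14,.395
```

```text
t: 5.95
eef_pos: [0.4597, -0.2874, 0.0451]
ee_rot: [3.142, -0.001, -0.21]
force: [0.8, 0.5, -0.3]
width: 0.0869
gripper_force: 0.0
t: 7.2
eef_pos: [0.4595, -0.2873, 0.0448]
ee_rot: [-3.142, 0.0, -0.21]
force: [-0.1, 0.1, -0.5]
width: 0.0555
gripper_force: 20.0
d [  0.81 -32.24  -9.52] w [ -0.    0.  -34.6] yaw now -0.21
```

```bash
python3 -m crank '[{"dx":0,"dy":0,"dz":-3,"wx":0,"wy":0,"wz":0},{"dx":0,"dy":0,"dz":-8,"wx":0,"wy":0,"wz":0},{"dx":0.2,"dy":-5,"dz":-9.5,"wx":0,"wy":0,"wz":-8},{"dx":0.4,"dy":-11,"dz":-9.5,"wx":0,"wy":0,"wz":-16},{"dx":0.6,"dy":-17,"dz":-9.5,"wx":0,"wy":0,"wz":-24},{"dx":0.7,"dy":-23,"dz":-9.5,"wx":0,"wy":0,"wz":-32},{"dx":0.8,"dy":-28,"dz":-9.5,"wx":0,"wy":0,"wz":-34.6},{"dx":0.8,"dy":-31,"dz":-9.5,"wx":0,"wy":0,"wz":-34.6},{"dx":0.8,"dy":-32.2,"dz":-9.5,"wx":0,"wy":0,"wz":-34.6},{"dx":0.8,"dy":-32.2,"dz":-9.5,"wx":0,"wy":0,"wz":-34.6}]' && python3 - <<'E'
from fit import *
s=arm.get_state(); print(s["eef_pos"],s["ee_rot"],s["width"])
save("scene","pics/s2.png",(220,120,460,300),3)
x,y,z=s["eef_pos"]
fit("card",(x,y,.395),z=z-.045)
for n in("scene","top"):
  print([(np.round(d["centre"],4),d["confidence"]) for q in("card_top","card") for d in arm.mark_of(n,q)[:2]])
E
```

```text
t: 8.45
eef_pos: [0.5342, 0.0263, 0.1396]
ee_rot: [-3.142, 0.001, 0.395]
force: [0.5, -0.5, -0.2]
width: 0.0548
gripper_force: 20.0
[0.5341689  0.02626064 0.13957378] [-3.14156507e+00  5.49724248e-04  3.95210853e-01] 0.05481867890182447
card ['scene'] [0.5333 0.0275 0.4845 0.0734]
[(array([0.5357, 0.0243, 0.1908]), 0.7), (array([0.5352, 0.0309, 0.0923]), 0.94)]
[]
```

View pics/s2.png

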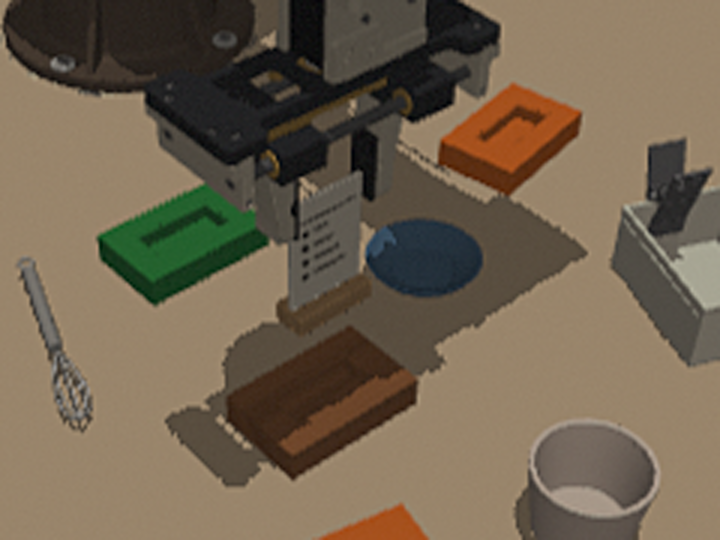

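The crop shows the card held level over the brown stand, its foot clear at crop (325,300) and the recess below at (330,365). I refit using only the unoccluded foot region.

```bash
python3 - <<'E'
from fit import *
arm.grab_frame("scene")
s=arm.get_state();x,y,z=s["eef_pos"];z-=.045
m=arm.masks_of("scene","card")[0]["pixels"].astype(float)
v,u=np.nonzero(m);print(u.min(),u.max(),v.min(),v.max())
for f in (s["ee_rot"][2],None):
  for v0 in (204,210):
    def c(p):
        r=render("scene",SH["card"],p[0]/100,p[1]/100,p[2]/10 if f is None else f,z,8)
        return np.abs(r-m)[v0:].sum()
    r=minimize(c,[x*100,y*100,3.95],method="Nelder-Mead",options=dict(initial_simplex=[[x*100+a,y*100+b,3.95+d] for a,b,d in((-.4,-.4,-.3),(.6,0,0),(0,.6,0),(0,0,.8))],xatol=.005,fatol=.01))
    print(v0,r.x.round(3),r.fun,m[v0:].sum())
E
```

```text
312 342 177 230
204 [53.508  2.779  3.953] 42.85098039215686 611.0
210 [53.477  2.801  4.07 ] 33.549019607843135 473.0
204 [53.47   2.673  4.591] 31.549019607843135 611.0
210 [53.473  2.715  4.421] 28.423529411764708 473.0
```

```bash
python3 -m crank '[{"dx":0.06,"dy":0,"dz":2.5,"wx":0,"wy":0,"wz":0},{"dx":0.06,"dy":0,"dz":5,"wx":0,"wy":0,"wz":0},{"dx":0.06,"dy":0,"dz":6.2,"wx":0,"wy":0,"wz":0},{"dx":0.06,"dy":0,"dz":6.8,"wx":0,"wy":0,"wz":0},{"dx":0.06,"dy":0,"dz":7.1,"wx":0,"wy":0,"wz":0},{"dx":0.06,"dy":0,"dz":7.3,"wx":0,"wy":0,"wz":0},{"dx":0.06,"dy":0,"dz":7.5,"wx":0,"wy":0,"wz":0},{"dx":0.06,"dy":0,"dz":7.7,"wx":0,"wy":0,"wz":0},{"dx":0.06,"dy":0,"dz":7.8,"wx":0,"wy":0,"wz":0},{"dx":0.06,"dy":0,"dz":7.8,"wx":0,"wy":0,"wz":0}]'
```

```text
t: 10.25
eef_pos: [0.5349, 0.0262, 0.0618]
ee_rot: [3.142, 0.0, 0.394]
force: [0.8, -0.0, -1.9]
width: 0.0552
gripper_force: 20.0
```

```bash
python3 -m crank '[{"dx":0,"dy":0,"dz":0.2,"wx":0,"wy":0,"wz":0},{"dx":0,"dy":0,"dz":0.4,"wx":0,"wy":0,"wz":0},{"dx":0,"dy":0,"dz":0.6,"wx":0,"wy":0,"wz":0},{"dx":0,"dy":0,"dz":0.7,"wx":0,"wy":0,"wz":0},{"dx":0,"dy":0,"dz":0.75,"wx":0,"wy":0,"wz":0},{"dx":0,"dy":0,"dz":0.8,"wx":0,"wy":0,"wz":0},{"dx":0,"dy":0,"dz":0.8,"wx":0,"wy":0,"wz":0},{"dx":0,"dy":0,"dz":0.8,"wx":0,"wy":0,"wz":0},{"dx":0,"dy":0,"dz":0.8,"wx":0,"wy":0,"wz":0},{"dx":0,"dy":0,"dz":0.8,"wx":0,"wy":0,"wz":0}]'
```

```text
t: 11.5
eef_pos: [0.5356, 0.0266, 0.0547]
ee_rot: [3.141, -0.002, 0.395]
force: [-2.6, 1.6, 6.1]
width: 0.0553
gripper_force: 20.0
```

```bash
python3 -m crank '[{"dx":0,"dy":0,"dz":0.1,"wx":0,"wy":0,"wz":0},{"dx":0,"dy":0,"dz":0.2,"wx":0,"wy":0,"wz":0},{"dx":0,"dy":0,"dz":0.2,"wx":0,"wy":0,"wz":0},{"dx":0,"dy":0,"dz":0.2,"wx":0,"wy":0,"wz":0},{"dx":0,"dy":0,"dz":0.2,"wx":0,"wy":0,"wz":0},{"dx":0,"dy":0,"dz":0.2,"wx":0,"wy":0,"wz":0},{"dx":0,"dy":0,"dz":0.1,"wx":0,"wy":0,"wz":0},{"dx":0,"dy":0,"dz":0,"wx":0,"wy":0,"wz":0},{"dx":0,"dy":0,"dz":0,"wx":0,"wy":0,"wz":0},{"dx":0,"dy":0,"dz":0,"wx":0,"wy":0,"wz":0}]' &&  python3 -m crank '[{"dx":0,"dy":0,"dz":0,"wx":0,"wy":0,"wz":0},{"dx":0,"dy":0,"dz":0,"wx":0,"wy":0,"wz":0},{"dx":0,"dy":0,"dz":0,"wx":0,"wy":0,"wz":0},{"dx":0,"dy":0,"dz":0,"wx":0,"wy":0,"wz":0},{"dx":0,"dy":0,"dz":0,"wx":0,"wy":0,"wz":0},{"dx":0,"dy":0,"dz":-2,"wx":0,"wy":0,"wz":0},{"dx":0,"dy":0,"dz":-6,"wx":0,"wy":0,"wz":0},{"dx":0,"dy":0,"dz":-10,"wx":0,"wy":0,"wz":0},{"dx":0,"dy":0,"dz":-12,"wx":0,"wy":0,"wz":0},{"dx":0,"dy":0,"dz":-12,"wx":0,"wy":0,"wz":0}]' 8.7 && python3 go.py .5,.25,.17,-.78 .443,.322,.14,-1.54
```

```text
t: 12.75
eef_pos: [0.5356, 0.0267, 0.0545]
ee_rot: [3.142, -0.002, 0.395]
force: [-2.0, 2.8, 8.4]
width: 0.0552
gripper_force: 20.0
t: 14.0
eef_pos: [0.5359, 0.0266, 0.1756]
ee_rot: [3.141, -0.004, 0.394]
force: [0.1, -0.7, 0.4]
width: 0.0873
gripper_force: 0.0
d [  5.27 -22.01   0.58] w [-0.1 -0.2 67.3] yaw now 0.394
d [  2.76 -30.85   3.57] w [-2.000e-01 -1.000e-01  1.108e+02] yaw now 0.394
```

```bash
python3 - <<'E'
from fit import *
s=arm.get_state();print(np.round(s["q"],3),s["ee_rot"])
fit("card",(.5345,.0264,.395),cams=("scene",),z=.010)
for n in("scene","top"):
  arm.grab_frame(n)
  for q in("clip","clip_handles","clip_tips"): print(n,q,[(np.round(d["centre"],4),round(d["confidence"],2)) for d in arm.mark_of(n,q)[:2]])
# tub rim outline in both views: optimise on rendering with clip excluded
from fit import *
for n in("scene","top"):
  arm.grab_frame(n)
  for m in arm.masks_of(n,"tub"):
    v,u=np.nonzero(m["pixels"]);print(n,m["confidence"],m["pixels"].sum(),u.mean(),v.mean())
    if m["pixels"].sum()>1000 and abs(u.mean()-proj(n,[.504,.334,.03])[0])<25: np.save("tub_"+n+".npy",m["pixels"])
print(arm.get_state()["t"])
E
python3 - <<'E'
from fit import *
import os
for n in("scene","top"):
  if os.path.exists(f"tub_{n}.npy"):
    m=np.load(f"tub_{n}.npy").astype(float)
    c=lambda p:np.abs(render(n,SH["tub"],p[0]/100,p[1]/100,p[2]/10)-m).sum()/m.sum()
    r=minimize(c,[50.3,33.3,.3],method="Nelder-Mead",options=dict(initial_simplex=[[49.8,33,-.5],[50.8,33,0],[50,34,0],[50,33,.8]],xatol=.01,fatol=1e-4));print(n,r.x,r.fun)
E
```

```text
[ 0.415  0.142 -0.323  0.    -1.102  1.55 ] [ 3.14138949 -0.00362951  0.39441946]
card ['scene'] [0.5328 0.0283 0.4065 0.1417]
scene clip [(array([0.4447, 0.3238, 0.0595]), 0.97)]
scene clip_handles [(array([0.4457, 0.3252, 0.0812]), 0.89)]
scene clip_tips [(array([0.4454, 0.3248, 0.0238]), 0.62)]
top clip []
top clip_handles []
top clip_tips [(array([ 0.407 , -0.1408,  0.0025]), 0.26)]
scene 0.82 2765 458.4365280289331 211.69439421338154
14.7
scene [50.47408115 33.40357493  0.2966615 ] 0.07136262099776618
```

```bash
python3 -m crank '[{"dx":0.3,"dy":-4,"dz":0,"wx":0,"wy":0,"wz":10},{"dx":0.7,"dy":-8,"dz":0,"wx":0,"wy":0,"wz":20},{"dx":1.1,"dy":-12,"dz":0,"wx":0,"wy":0,"wz":30},{"dx":1.5,"dy":-16,"dz":0,"wx":0,"wy":0,"wz":40},{"dx":1.8,"dy":-20,"dz":0,"wx":0,"wy":0,"wz":50},{"dx":2.1,"dy":-23,"dz":0,"wx":0,"wy":0,"wz":60},{"dx":2.4,"dy":-26,"dz":0,"wx":0,"wy":0,"wz":70},{"dx":2.7,"dy":-28,"dz":0,"wx":0,"wy":0,"wz":80},{"dx":3,"dy":-30,"dz":0,"wx":0,"wy":0,"wz":90},{"dx":3,"dy":-30.9,"dz":0,"wx":0,"wy":0,"wz":100}]' && python3 - <<'E'
from fit import *
import go
go.rows([.445,.323,.13,-1.541],[.445,.323,.065,-1.541])
fit("card",(.5345,.0264,.395),z=.010)
save("scene","pics/s3.png",(270,180,400,290),5)
E
```

```text
t: 15.95
eef_pos: [0.4436, 0.3241, 0.1737]
ee_rot: [-3.142, 0.0, -1.356]
force: [0.1, 0.1, 0.8]
width: 0.0873
gripper_force: 0.0
d [ 0.14 -0.11  4.37] w [-0.   0.  10.6] yaw now -1.356
d [ 0.14 -0.11 10.87] w [-0.   0.  10.6] yaw now -1.356
card ['scene'] [0.5326 0.0284 0.4024 0.1098]
card ['top'] [0.533  0.0257 0.3802 0.0745]
card ['scene', 'top'] [0.5327 0.0273 0.3864 0.2373]
```

View pics/s3.png

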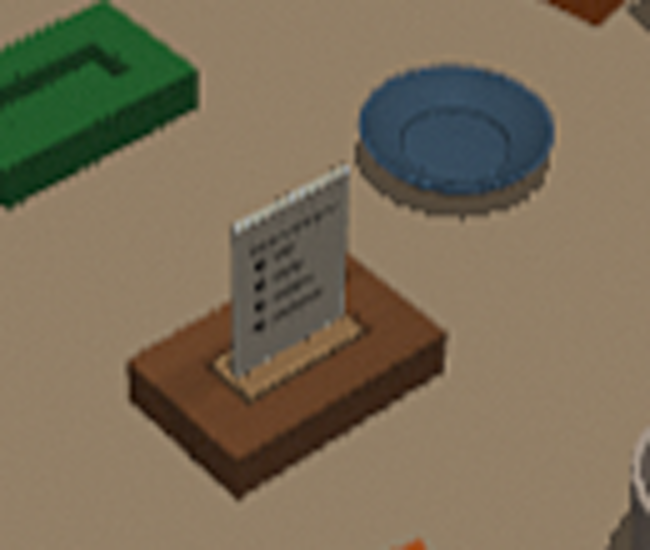

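The crop shows the card upright in the brown stand. Its foot's top is level with the stand around crop (290,360), so it is seated flush. Next, the clip.

```bash
python3 -m crank '[{"dx":0.14,"dy":-0.11,"dz":0.5,"wx":0,"wy":0,"wz":8},{"dx":0.14,"dy":-0.11,"dz":2,"wx":0,"wy":0,"wz":10.6},{"dx":0.14,"dy":-0.11,"dz":4.5,"wx":0,"wy":0,"wz":10.6},{"dx":0.14,"dy":-0.11,"dz":7,"wx":0,"wy":0,"wz":10.6},{"dx":0.14,"dy":-0.11,"dz":9,"wx":0,"wy":0,"wz":10.6},{"dx":0.14,"dy":-0.11,"dz":10.3,"wx":0,"wy":0,"wz":10.6},{"dx":0.14,"dy":-0.11,"dz":10.8,"wx":0,"wy":0,"wz":10.6},{"dx":0.14,"dy":-0.11,"dz":10.8,"wx":0,"wy":0,"wz":10.6},{"dx":0.14,"dy":-0.11,"dz":10.8,"wx":0,"wy":0,"wz":10.6},{"dx":0.14,"dy":-0.11,"dz":10.8,"wx":0,"wy":0,"wz":10.6}]' 6.5 && python3 - <<'E'
from fit import *
import go
go.rows([.445,.323,.065,-1.541])
save("scene","pics/s4.png",(390,120,520,250),4.5)
E
```

```text
t: 17.45
eef_pos: [0.4455, 0.3223, 0.0664]
ee_rot: [-3.141, 0.001, -1.536]
force: [0.2, -0.5, 1.1]
width: 0.0648
gripper_force: 0.0
d [-0.08  0.05  0.14] w [-0.   0.   0.3] yaw now -1.536
```

View pics/s4.png

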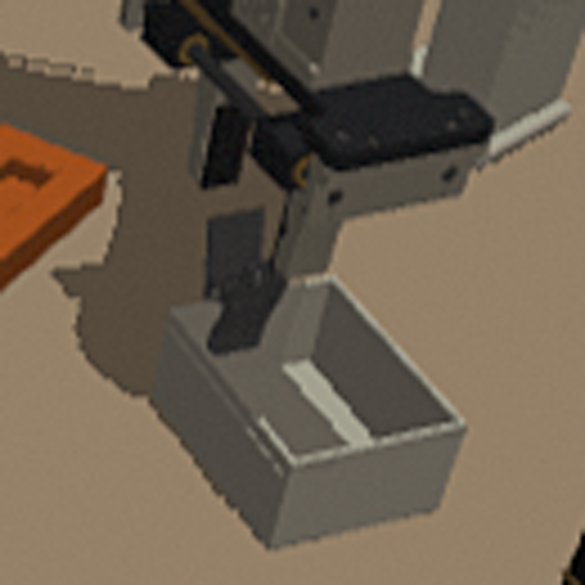

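```bash
python3 - <<'E'
from h import *
s=arm.get_state();p=np.array(s["eef_pos"]);Rt=R.from_euler("xyz",s["ee_rot"]).as_matrix();print(p,s["width"])
f=lambda w:((proj("scene",w)-[390,120])*4.5).round()
for sg in(-1,1): print("tip",p+Rt[:,1]*sg*.0325,f(p+Rt[:,1]*sg*.0325),"padtop",f(p+Rt[:,1]*sg*.0325-.04*Rt[:,2]))
for n,w in dict(htop_near=[.466,.323,.092],htop_far=[.424,.323,.092],pin=[.445,.323,.06]).items(): print(n,f(w))
E
```

```text
[0.44544158 0.32223583 0.06632476] 0.06486481893932375
tip [0.4779217  0.32337231 0.06634355] [271. 313.] padtop [288. 245.]
tip [0.41296146 0.32109935 0.06630596] [206. 237.] padtop [220. 170.]
htop_near [269. 255.]
htop_far [229. 206.]
pin [236. 284.]
```

```bash
python3 -m crank '[{"dx":-0.05,"dy":0.05,"dz":0.1,"wx":0,"wy":0,"wz":0},{"dx":-0.05,"dy":0.05,"dz":0.1,"wx":0,"wy":0,"wz":0},{"dx":-0.05,"dy":0.05,"dz":0.1,"wx":0,"wy":0,"wz":0},{"dx":-0.05,"dy":0.05,"dz":0.1,"wx":0,"wy":0,"wz":0},{"dx":-0.05,"dy":0.05,"dz":0.1,"wx":0,"wy":0,"wz":0},{"dx":-0.05,"dy":0.05,"dz":0.1,"wx":0,"wy":0,"wz":0},{"dx":-0.05,"dy":0.05,"dz":0.1,"wx":0,"wy":0,"wz":0},{"dx":-0.05,"dy":0.05,"dz":0.1,"wx":0,"wy":0,"wz":0},{"dx":-0.05,"dy":0.05,"dz":0.1,"wx":0,"wy":0,"wz":0},{"dx":-0.05,"dy":0.05,"dz":0.1,"wx":0,"wy":0,"wz":0}]' 2.1 25 && python3 - <<'E'
from h import *
save("scene","pics/s5.png",(390,120,520,250),4.5)
E
```

```text
t: 18.75
eef_pos: [0.4447, 0.3224, 0.0648]
ee_rot: [3.142, -0.0, -1.536]
force: [0.2, 0.0, 1.1]
width: 0.0209
gripper_force: 0.0
```

View pics/s5.png

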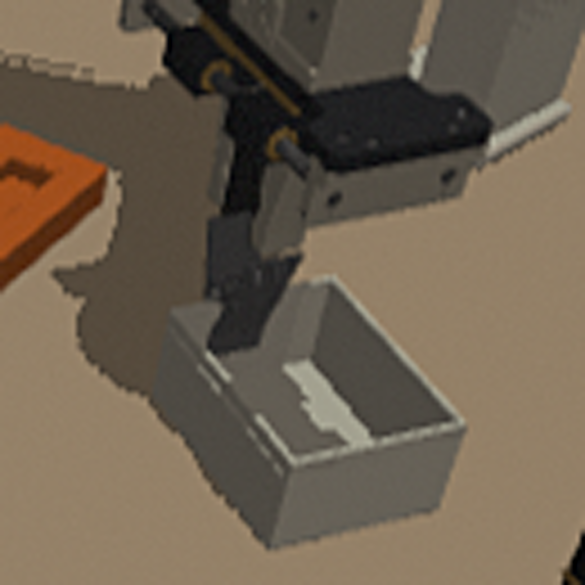

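The crop shows both fingertips ending at about (280,255), just above the handle tops. The 0 N reading at a 21 mm opening confirms a miss. I need to find where the visible finger ends really are.

```bash
python3 - <<'E'
from h import *
s=arm.get_state();p=np.array(s["eef_pos"]);Rt=R.from_euler("xyz",s["ee_rot"]).as_matrix();print(p,s["width"],np.round(s["q"],3))
f=lambda w:((proj("scene",w)-[390,120])*4.5).round().tolist()
# near finger is toward world +x ; tool y sign
sg=np.sign(Rt[0,1])
for h in (0,.01,.02,.025,.03):
  print(h,"near inner/outer edges (+-x):",[f(p+Rt[:,1]*sg*d+Rt[:,0]*w-Rt[:,2]*h) for d in(.0105,.0315) for w in(-.0095,.0095)])
im=arm.grab_frame("top"); a=proj("top",[.445,.323,.08]).astype(int)
print(a); cv2.imwrite("pics/t5.png",cv2.resize(im[a[1]-50:a[1]+50,a[0]-60:a[0]+60,::-1],None,fx=5,fy=5,interpolation=cv2.INTER_CUBIC))
E
```

```text
[0.4447347  0.32242525 0.06481911] 0.021148839995437548 [ 0.984  0.275 -0.436 -0.    -0.86  -0.949]
0 near inner/outer edges (+-x): [[264.0, 284.0], [230.0, 292.0], [286.0, 309.0], [251.0, 317.0]]
0.01 near inner/outer edges (+-x): [[268.0, 268.0], [234.0, 275.0], [290.0, 293.0], [255.0, 300.0]]
0.02 near inner/outer edges (+-x): [[273.0, 251.0], [238.0, 258.0], [295.0, 276.0], [260.0, 284.0]]
0.025 near inner/outer edges (+-x): [[275.0, 243.0], [240.0, 250.0], [297.0, 268.0], [262.0, 275.0]]
0.03 near inner/outer edges (+-x): [[277.0, 234.0], [242.0, 241.0], [299.0, 259.0], [264.0, 267.0]]
[163 306]
```

The predicted corners match the picture only for a tip about 30 mm above the reported TCP, which also agrees with the card picture. I reopen and go 2.8 cm lower. That is safe either way, because the fingers straddle the wall with free space below.

```bash
python3 -m crank '[{"dx":0,"dy":0,"dz":0,"wx":0,"wy":0,"wz":0},{"dx":0,"dy":0,"dz":0,"wx":0,"wy":0,"wz":0},{"dx":0,"dy":0,"dz":0,"wx":0,"wy":0,"wz":0},{"dx":0,"dy":0,"dz":0,"wx":0,"wy":0,"wz":0},{"dx":0,"dy":0,"dz":0.5,"wx":0,"wy":0,"wz":0},{"dx":0,"dy":0,"dz":1.2,"wx":0,"wy":0,"wz":0},{"dx":0,"dy":0,"dz":2,"wx":0,"wy":0,"wz":0},{"dx":0,"dy":0,"dz":2.6,"wx":0,"wy":0,"wz":0},{"dx":0,"dy":0,"dz":2.8,"wx":0,"wy":0,"wz":0},{"dx":0,"dy":0,"dz":2.8,"wx":0,"wy":0,"wz":0}]' 6.5 && python3 - <<'E'
from h import *
save("scene","pics/s6.png",(390,120,520,250),4.5)
E
```

```text
t: 20.1
eef_pos: [0.4447, 0.3224, 0.0367]
ee_rot: [3.141, -0.0, -1.536]
force: [0.2, -0.7, 0.4]
width: 0.0649
gripper_force: 0.0
```

View pics/s6.png

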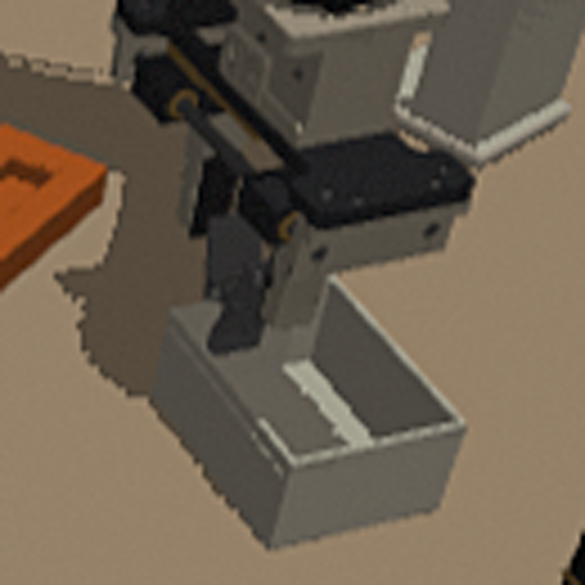

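The crop shows the fingers flanking the handles: near finger down to (295,330), far finger behind the handle at (205,200). Closing now.

```bash
python3 -m crank '[{"dx":0,"dy":0,"dz":0,"wx":0,"wy":0,"wz":0},{"dx":0,"dy":0,"dz":0,"wx":0,"wy":0,"wz":0},{"dx":0,"dy":0,"dz":0,"wx":0,"wy":0,"wz":0},{"dx":0,"dy":0,"dz":0,"wx":0,"wy":0,"wz":0},{"dx":0,"dy":0,"dz":0,"wx":0,"wy":0,"wz":0},{"dx":0,"dy":0,"dz":0,"wx":0,"wy":0,"wz":0},{"dx":0,"dy":0,"dz":0,"wx":0,"wy":0,"wz":0},{"dx":0,"dy":0,"dz":0,"wx":0,"wy":0,"wz":0},{"dx":0,"dy":0,"dz":0,"wx":0,"wy":0,"wz":0},{"dx":0,"dy":0,"dz":0,"wx":0,"wy":0,"wz":0}]' 1.5 25
```

```text
t: 21.4
eef_pos: [0.4462, 0.3236, 0.0389]
ee_rot: [-3.139, 0.002, -1.535]
force: [-0.9, -0.7, 13.6]
width: 0.0223
gripper_force: 25.0
```

```bash
python3 -m crank '[{"dx":0,"dy":0,"dz":-0.5,"wx":0,"wy":0,"wz":0},{"dx":0,"dy":0,"dz":-1,"wx":0,"wy":0,"wz":0},{"dx":0,"dy":0,"dz":-2,"wx":0,"wy":0,"wz":0},{"dx":0,"dy":0,"dz":-3,"wx":0,"wy":0,"wz":0},{"dx":0,"dy":0,"dz":-5,"wx":0,"wy":0,"wz":0},{"dx":0,"dy":0,"dz":-8,"wx":0,"wy":0,"wz":0},{"dx":0,"dy":0,"dz":-11,"wx":0,"wy":0,"wz":0},{"dx":0,"dy":0,"dz":-13,"wx":0,"wy":0,"wz":0},{"dx":0,"dy":0,"dz":-13,"wx":0,"wy":0,"wz":0},{"dx":0,"dy":0,"dz":-13,"wx":0,"wy":0,"wz":0}]' && python3 - <<'E'
from fit import *
import go
save("scene","pics/s7.png",(390,80,520,250),3.5)
go.rows([.5345,.0265,.167,-1.175])
for q in("clip","clip_tips","clip_handles","tub","card_top"): print(q,[(np.round(d["centre"],4),round(d["confidence"],2)) for d in arm.mark_of("scene",q)[:2]])
E
```

```text
t: 22.65
eef_pos: [0.4443, 0.3221, 0.1663]
ee_rot: [3.141, -0.0, -1.536]
force: [-0.6, -0.2, 0.1]
width: 0.0222
gripper_force: 25.0
d [29.84 -8.   -0.08] w [  0.1  -0.  -20.7] yaw now -1.536
clip [(array([0.4427, 0.3235, 0.185 ]), 0.74)]
clip_tips [(array([0.4403, 0.3222, 0.1491]), 0.88), (array([0.4446, 0.3236, 0.2084]), 0.55)]
clip_handles [(array([0.4435, 0.3253, 0.207 ]), 0.92), (array([0.4448, 0.3252, 0.1839]), 0.47)]
tub [(array([0.5005, 0.3294, 0.0013]), 0.96)]
card_top [(array([0.5381, 0.0266, 0.103 ]), 0.67)]
```

View pics/s7.png

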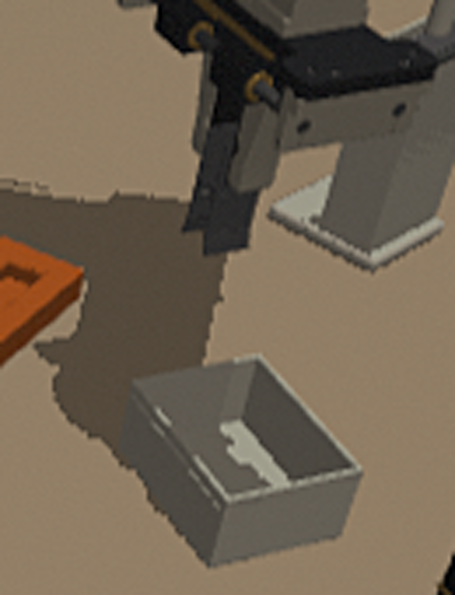

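The crop shows the clip held upright and wide open, jaws at (225,245), with the tub where it was. The tips measure z 0.149 with the TCP reading 0.166. Moving above the card next.

```bash
python3 -m crank '[{"dx":3,"dy":-0.8,"dz":0,"wx":0,"wy":0,"wz":-2},{"dx":7,"dy":-1.9,"dz":0,"wx":0,"wy":0,"wz":-5},{"dx":11,"dy":-3,"dz":0,"wx":0,"wy":0,"wz":-8},{"dx":15,"dy":-4,"dz":0,"wx":0,"wy":0,"wz":-11},{"dx":19,"dy":-5.1,"dz":0,"wx":0,"wy":0,"wz":-14},{"dx":23,"dy":-6.2,"dz":0,"wx":0,"wy":0,"wz":-17},{"dx":26.5,"dy":-7.1,"dz":0,"wx":0,"wy":0,"wz":-19},{"dx":29,"dy":-7.8,"dz":0,"wx":0,"wy":0,"wz":-20.7},{"dx":29.8,"dy":-8,"dz":0,"wx":0,"wy":0,"wz":-20.7},{"dx":29.8,"dy":-8,"dz":0,"wx":0,"wy":0,"wz":-20.7}]' && python3 - <<'E'
from fit import *
import go
for k in range(3):
 arm.grab_frame("scene")
 for q in("clip","clip_tips","clip_handles","card_top"): print(q,[(np.round(d["centre"],4),round(d["confidence"],2)) for d in arm.mark_of("scene",q)[:2]])
go.rows([.535,.0265,.1063,-1.175])
print(arm.get_state()["t"])
E
```

```text
t: 24.2
eef_pos: [0.535, 0.0272, 0.1666]
ee_rot: [3.141, 0.0, -1.176]
force: [0.3, 0.7, 0.7]
width: 0.0224
gripper_force: 25.0
clip [(array([0.5337, 0.0273, 0.1859]), 0.86), (array([ 0.4165,  0.1457, -0.0028]), 0.66)]
clip_tips [(array([0.5334, 0.0276, 0.1494]), 0.61)]
clip_handles [(array([0.532 , 0.0271, 0.2104]), 0.56)]
card_top [(array([0.5354, 0.025 , 0.1094]), 0.98)]
clip [(array([0.5339, 0.0278, 0.1859]), 0.96), (array([0.5351, 0.0313, 0.0105]), 0.22)]
clip_tips [(array([0.5285, 0.0276, 0.1532]), 0.94), (array([0.5365, 0.031 , 0.2108]), 0.34)]
clip_handles [(array([0.5311, 0.0331, 0.2078]), 0.76), (array([0.5315, 0.0262, 0.021 ]), 0.17)]
card_top [(array([0.5381, 0.0302, 0.1058]), 0.77), (array([ 0.4178,  0.1451, -0.0021]), 0.35)]
clip [(array([0.5331, 0.0252, 0.1879]), 0.82)]
clip_tips [(array([0.5327, 0.0277, 0.1503]), 0.86)]
clip_handles [(array([0.5362, 0.0328, 0.2113]), 0.88)]
card_top [(array([0.5368, 0.0247, 0.1055]), 0.6)]
d [0.08 0.04 6.05] w [-0.  0.  0.] yaw now -1.175
24.95
```

```bash
python3 - <<'E'
from fit import *
arm.grab_frame("scene")
s=arm.get_state();p=s["eef_pos"];yc=s["ee_rot"][2]+np.pi/2
mk=mask("scene","card",proj("scene",[.534,.026,.06])); mc=mask("scene","clip",proj("scene",[p[0],p[1],.18]))
print(None if mk is None else mk.sum(),None if mc is None else mc.sum())
def nm(c,x0,d): 
    r=minimize(c,x0,method="Nelder-Mead",options=dict(initial_simplex=[x0]+[[x0[j]+(d[j] if i==j else 0) for j in range(len(x0))] for i in range(len(x0))],xatol=.005,fatol=.01)); return r.x.round(3),round(r.fun,1)
plate=[box(.004,.056,.014,.094)]
# ignore foot rows: compare only rows above the plate base
if mk is not None:
    v1=int(proj("scene",[.534,.026,.05])[1])
    for yaw in (.395,None): print("plate",nm(lambda q:np.abs(render("scene",plate,q[0]/100,q[1]/100,q[2]/10 if yaw is None else yaw,.010,8)-mk)[:v1].sum(),[53.3,2.5,3.9],[.5,.5,.5]))
if mc is not None:
    def jaw(w): return [np.array([[sx*(w if z<-.01 else .006),sy*.015,z] for sx in(-1,1) for sy in(-1,1) for z in(-.036,-.002)])]
    z0=p[2]+.0192; v0=int(proj("scene",[p[0],p[1],z0-.008])[1])
    for dz in (-.002,0,.002): print("clip",dz,nm(lambda q:np.abs(render("scene",jaw(q[2]/1000),q[0]/100,q[1]/100,yc,z0+dz,8)-mc)[v0:].sum(),[53.2,2.5,15],[.5,.5,2]))
E
```

```text
None 518
clip -0.002 (array([52.512,  3.286, 16.478]), np.float64(40.6))
clip 0 (array([52.759,  3.184, 16.352]), np.float64(41.3))
clip 0.002 (array([52.965,  3.135, 16.24 ]), np.float64(41.8))
```

```bash
python3 -m crank '[{"dx":0.05,"dy":0,"dz":1,"wx":0,"wy":0,"wz":0},{"dx":0.05,"dy":0,"dz":2.2,"wx":0,"wy":0,"wz":0},{"dx":0.05,"dy":0,"dz":3.4,"wx":0,"wy":0,"wz":0},{"dx":0.05,"dy":0,"dz":4.3,"wx":0,"wy":0,"wz":0},{"dx":0.05,"dy":0,"dz":5,"wx":0,"wy":0,"wz":0},{"dx":0.05,"dy":0,"dz":5.5,"wx":0,"wy":0,"wz":0},{"dx":0.05,"dy":0,"dz":5.9,"wx":0,"wy":0,"wz":0},{"dx":0.05,"dy":0,"dz":6,"wx":0,"wy":0,"wz":0},{"dx":0.05,"dy":0,"dz":6,"wx":0,"wy":0,"wz":0},{"dx":0.05,"dy":0,"dz":6,"wx":0,"wy":0,"wz":0}]' && python3 - <<'E'
from fit import *
save("scene","pics/s8.png",(280,150,380,250),6)
for q in("clip","clip_tips","card_top","clip_handles"): print(q,[(np.round(d["centre"],4),round(d["confidence"],2)) for d in arm.mark_of("scene",q)[:2]])
s=arm.get_state();print(s["eef_pos"],s["t"],s["force"])
p=s["eef_pos"]
f=lambda w:((proj("scene",w)-[280,150])*6).round().tolist()
for n,x0,y0 in(("card@stand",.5345,.0264),):
  c,sn=np.cos(.395),np.sin(.395)
  print("card top corners",[f([x0+a*c-b*sn,y0+a*sn+b*c,.104]) for a in(-.002,.002) for b in(-.028,.028)])
  print("jaw tips",[f([p[0]+a*c-b*sn,p[1]+a*sn+b*c,.089]) for a in(-.012,.012) for b in(-.015,.015)])
E
```

```text
t: 26.35
eef_pos: [0.5354, 0.0269, 0.1071]
ee_rot: [-3.141, -0.0, -1.175]
force: [0.3, 0.1, -0.6]
width: 0.0222
gripper_force: 25.0
clip [(array([0.5336, 0.0273, 0.1257]), 0.87)]
clip_tips [(array([0.5347, 0.027 , 0.0922]), 0.95)]
card_top [(array([0.5372, 0.0271, 0.1052]), 0.82)]
clip_handles [(array([0.5327, 0.0306, 0.1496]), 0.89)]
[0.53528746 0.02694648 0.10690851] 26.6 [-0.40113808  0.30158911 -0.14232222]
card top corners [[209.0, 443.0], [345.0, 370.0], [217.0, 450.0], [354.0, 376.0]]
jaw tips [[224.0, 446.0], [296.0, 407.0], [271.0, 486.0], [344.0, 446.0]]
```

View pics/s8.png

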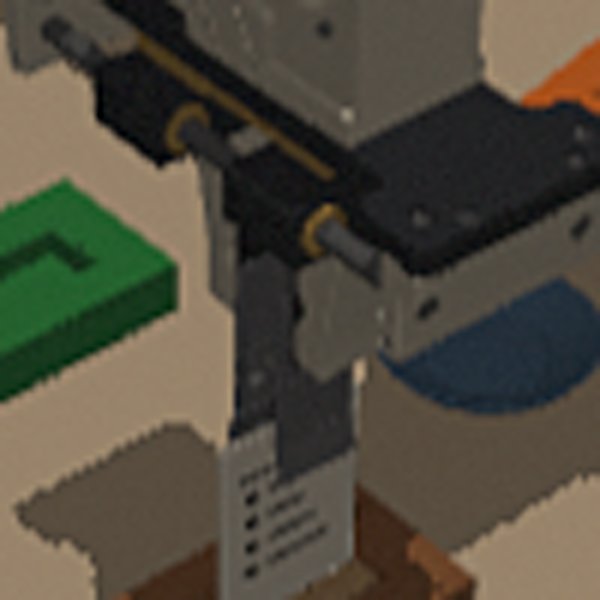

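The crop shows the front jaw tip edge from (278,480) to (355,445), clear in front of the card, and the card's top-left corner at about (222,445). Both lie within about 2 mm of the predictions for a centred clip with its tips 14 mm below the edge. The wrist force is about zero, so nothing is touching. Handing in.

```bash
python3 -c "
from station import arm
print(arm.job_done())"
```

```text
the job is handed in; nothing more can be done
None
```

The card is seated flush in the brown stand and released, and the job is handed in with the clip squeezed wide open over the middle of the card's top edge, tips about 14 mm below it by measurement and no contact seen or felt.

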